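# Clamp the graphite block under the thumbscrew

## Robot

A 7-joint arm with a two-finger parallel gripper is mounted at the origin on a cart in front of the work surface, level with it; the furniture and walls round the work are solid. World frame = base frame: x ahead of the robot, y to its left, z up, the work surface at z = 0. Lengths are in mm, angles in rad, forces in N, time in s.
With the tool pointing down it reaches from about 425 to 1025 mm from the base axis. Payload 9.4 kg.
Tool frame: the origin (TCP) lies midway between the tips of the shut fingers; the grasp point (between the pads) lies 19 mm behind it; z points along the fingers, y is the line along which they close (so a half turn about z gives the same grasp; the last joint's range is limited). The gripper opens to 93 mm and grips with 3 to 60 N. Pads are 15 mm wide; open, the fingers measure 128 mm over their backs; the gripper's body (75 mm by 188 mm) begins 65 mm behind the grasp point.
Start: joints at [-1.304, 0.599, -0.003, 1.599, 0.002, 0.943, -0.08], TCP at [244.38, 682.571, 186.518] pointing down, gripper open.
Joint ranges: [-2.57, 2.57], [-0.35, 1.97], [-1.29, 1.29], [0.11, 2.56], [-1.05, 4.19], [0.11, 1.86], [-2.63, 2.63]. Speed limits (rad/s): [2.22, 2.22, 3.01, 3.01, 3.14, 3.14, 3.14].

## Interface

Orientations are given as a unit quaternion [w, x, y, z].
In Python, from cell import arm gives the robot as it stands. The module is installed in compiled form; this text tells all that it offers.
- The arm moves only by the tool carry_out, never from a script. Its argument "series" is a list of rows, each an object with "jaw": the closure, from 0 (fully open) to 1 (shut); "xyz": the shift along the world's x, y, z normalised to -1 to 1, where 1 is 0.5 m, a list of three; "dr": the turn, a rotation vector about the world's x, y, z normalised to -1 to 1, where 1 is 90 degrees, a list of three. In form: [{"jaw": jaw, "xyz": [x, y, z], "dr": [ax, ay, az]}, ...]. A call has 1 to 5 rows; each row is the pose to reach, as a shift and turn from the pose commanded when the call began; what a row does not reach only later rows make up. A row lasts 1/10 s, in which the tool goes at most 50 mm and 8.59 degrees, less where a joint would pass 70% of its speed; a pose out of reach is approached as far as the arm can. A call with a number of a shift or a turn outside -1 to 1 is refused whole. A call with a gripper value outside its range is refused whole. The fingers move at their own pace and stop on an object; "grip_force" is the grip in N (left out, the last holds). Time passes only in rows, so rows that repeat a pose let the fingers close. It gives the time, the measured TCP pose, the force, the opening and the grip force at its end, in the units of the state.
- arm.observe(): the state, without advancing time (a new reading comes with each control period).
- arm.camera(name): name is "side" or "top" or "wrist"; returns a dict with "pixels" (420x560x3 uint8, red, green, blue), "fx", "fy", "cx", "cy" (pixels), "cam_to_world" (4x4, takes a point from camera to world coordinates). Camera axes: x right, y up, looking along -z (the intrinsics and any distortion apply to the point x, -y, -z); pixel columns grow to the right and rows downward; lengths in mm; the calibration is good to about 2 mm. The wrist camera is an equidistant fisheye: a pixel r from the principal point sees the ray r / f radians off the axis. A picture is of the moment at which its call begins. There is no depth.
- arm.sign_off(): hands the job in; it is judged then, once.
Trained networks look in a picture, given as the dict that the camera call returned (one of the last four; its "shot" number tells which), for a name from the list of things; names that differ only in an ending like _2 or _b are one class to them, and where a whole thing is asked for, a point or a joint stands for the part that bears it (a point fixed in the world has none). Each returns a list of dicts, best first, with "conf" (0 to 1); they miss things now and then, are a little off and sometimes report something else, mostly with a low value. They report only what shows in the picture. A call takes as long as a camera call. They do not tell look-alikes from the thing itself.
- arm.look_for(target, picture): "box" ([left, top, right, bottom] in pixels, round what is visible of it).
- arm.place_of(target, picture): "point" ([column, row] in pixels: a listed point, or the origin of a listed thing).
The state is a dict: "time_s": time; "joint_pos": joint angles; "joint_velocities": joint speeds; "tau": joint torques, N m; "tool_pos": TCP position; "ee_rot": TCP orientation; "ft_force": force on the tool from outside, world axes, zero at the start; "moment": the same for the moment, N m; "opening": opening from 0.0 (shut) to 1.0 (fully open); "gripper_force": force on a finger pad.
Only numpy, scipy, OpenCV 4.12 (cv2) and the standard library are available. Lean on these libraries where they do the work, as an engineer would, in place of code of your own. Each camera call takes 0.05 s, during which the arm holds its last target. There are 200 camera calls.

## Task

Pick up the flat black graphite block, lay it on the bed of the screw clamp and slide it end-on between the rails, fully home against the clamp's upright. Then turn the knurled thumbscrew clockwise until its pad seats on the block and the resistance has clearly risen, and stop there: snug, never forced, because graphite chips. Let go and leave the cork block, the brass mould and the tape roll where they are.

Things in the scene. Friction and masses are not known exactly. Their poses are not given: they have to be found in the camera images.
- graphite_block: Flat matt black graphite block, 50 x 70 x 22 mm (own x, y, z), 0.13 kg, loose on the worktop, lying flat. Origin at the centre of its underside, y along its 70 mm length. (The brown block of similar plan but 35 mm high is the cork block: not this one.)
- clamp: Grey screw clamp fixed to the worktop, at varying place and yaw. Origin on the thumbscrew's vertical axis at worktop height; own +x is the loading direction, from the open mouth to the upright. Aluminium bed 6 mm thick, x = -100 to +45 mm, 94 mm wide. A block that is home lies on it with its 70 mm length along x, from x = -55 to +15 mm, its top at z = 28 mm.
- clamp_stop (a point): Centre of the end stop's face at clamp x = +15 mm, 17 mm over the worktop: the block's far end comes to rest on it. The face belongs to an upright 50 mm wide and 56.5 mm high.
- bed_mouth (a point): Point on the bed's top (z = 6 mm), on its centre line, 60 mm before the screw axis. Two steel rails 5 mm high on the bed (tops at z = 11 mm) guide the block's long sides: 53 mm apart from clamp x = -18 to +15 mm, flaring towards the mouth to about 68 mm apart at x = -63 mm.
- clamp_arm (a point): Centre of the front end of the clamp's arm, at clamp x = -17 mm, z = 50 mm. The arm carries the screw; it reaches from the upright forward over the bed, 32 mm wide, z = 43.5 to 56.5 mm.
- thumbscrew_grip (a point): Mid-height centre of the knurled steel thumbscrew head on top of the arm: round, 30 mm in diameter, z = 58.5 to 80.5 mm over the worktop, vertical axis. It turns without rising. Clockwise seen from above lowers the pad, 4 mm per radian (quick-action thread). Steady friction 0.26 N m either way, so it stays where it is left; it starts 1.2 to 2.8 rad short of touching the block.
- thumbscrew: The same screw with its spindle and sprung 20 mm swivel pad under the arm. Origin on the axis at the head's underside. The pad starts 5 to 11 mm above a loaded block's top. Seated, each further 0.25 rad adds about 10 N of pad force and 0.04 N m of torque. Snug: 22 to 65 N on the block, 0.09 to 0.26 N m over the free torque taken the same way (aim for 0.16); over 80 N it chips.
- cork_block: Brown cork block 45 x 60 x 35 mm, loose, a bystander. Origin at the centre of its underside.
- brass_mould: Round brass mould, 42 mm in diameter, 39 mm high, loose, a bystander. Origin at the centre of its underside.
- tape_roll: Roll of tape, 69 mm in diameter, 19 mm high, lying flat, loose, a bystander. Origin at the centre of its underside.
Not all that is in view belongs to the job. What is shaped like the graphite_block but purple is not meant.

How it is judged (in metres and radians):
On the way:
1. the block lies flat on the bed between the rails, home against the upright, the pad not yet on it (x of graphite_block in the frame of clamp between -0.0235 and -0.017 m and y of graphite_block in the frame of clamp between -0.005 and 0.005 m and z of graphite_block in the frame of clamp below 0.008 m and angle between the y axis of graphite_block and the x axis of clamp, either way round below 0.09 rad and angle between graphite_block's own z axis and vertical below 0.06 rad and contact force between thumbscrew and graphite_block below 2 N), for 0.2 s.
At the end, for the whole second after the job is handed in: The graphite block lies flat on the bed between the rails, its far end within 3.5 mm of the upright, within 5 mm of the centre line and square to the clamp within 0.09 rad, at rest; the pad presses on it with 22 to 65 N (x of graphite_block in the frame of clamp between -0.0235 and -0.017 m and y of graphite_block in the frame of clamp between -0.005 and 0.005 m and z of graphite_block in the frame of clamp below 0.008 m and angle between the y axis of graphite_block and the x axis of clamp, either way round below 0.09 rad and angle between graphite_block's own z axis and vertical below 0.06 rad and contact force between thumbscrew and graphite_block between 22 and 65 N and linear speed of graphite_block below 0.01 m/s); the robot touches nothing.
It fails at once if the screw is forced: its pad presses the block with more than 80 N (contact force between thumbscrew and graphite_block above 80 N).
It fails at once if the cork block is moved more than 25 mm (distance of cork_block from where it was at the start of the episode above 0.025 m).
It fails at once if the brass mould is moved more than 25 mm (distance of brass_mould from where it was at the start of the episode above 0.025 m).
It fails at once if the tape roll is moved more than 25 mm (distance of tape_roll from where it was at the start of the episode above 0.025 m).
It also fails if it takes over 72 s, if anything falls off the work surface, if the arm or the gripper's body presses on something with over 40 N, if the wrist force passes 120 N, or if a joint passes its speed limit or range.

## Working session

There is one attempt and no reset: what is moved stays moved. The work goes in short steps, Python scripts to look and compute and a tool call to move; the robot and the scene stay as the last step left them, time stands still between calls to the robot, and variables do not carry over. Pictures are saved under pics/ and viewed, at most 10 in all, crops included, and the job is handed in when it is done.

Besides the shell and the picture viewer there is one more tool, called as name(argument=value, ...), one argument or row to a line, values as JSON. carry_out: Moves the arm, as the interface text tells. Scaled input: -1 to 1 covers 0.5 m each way for a shift and 90 degrees each way for a turn. Its arguments: {"type":"object","properties":{"series":{"type":"array"},"grip_force":{"type":"number"}},"required":["series"]}

```bash
mkdir -p pics
cat > h.py <<'E'
import numpy as np, cv2
from cell import arm
def ray(p,px):
    u,v=px; x=(u-p["cx"])/p["fx"]; y=(v-p["cy"])/p["fy"]
    d=np.array([x,-y,-1.0])
    if p.get("name_")=="wrist":
        r=np.hypot(x,y); s=np.sin(r)/r if r>1e-9 else 1
        d=np.array([x*s,-y*s,-np.cos(r)])
    T=np.array(p["cam_to_world"]); return T[:3,3],T[:3,:3]@d
def at(p,px,z):
    o,d=ray(p,px); return (o+d*(z-o[2])/d[2])[:2].round(1)
def proj(p,P):
    T=np.array(p["cam_to_world"]); c=T[:3,:3].T@(np.array(P)-T[:3,3]); x,y,z=c[0],-c[1],-c[2]
    if p.get("name_")=="wrist":
        r=np.hypot(x,y); t=np.arctan2(r,z); k=t/r; return np.array([p["cx"]+p["fx"]*x*k,p["cy"]+p["fy"]*y*k])
    return np.array([p["cx"]+p["fx"]*x/z,p["cy"]+p["fy"]*y/z])
def shot(n,save=None):
    p=arm.camera(n); p["name_"]=n
    if save: cv2.imwrite("pics/"+save,cv2.cvtColor(np.array(p["pixels"]),cv2.COLOR_RGB2BGR))
    return p
E
python3 - <<'E'
from h import *
s=arm.observe(); print({k:np.round(v,3) for k,v in s.items()})
zs=dict(graphite_block=0,clamp=0,clamp_stop=17,bed_mouth=6,clamp_arm=50,thumbscrew_grip=69.5,cork_block=0,brass_mould=0,tape_roll=0)
ims=[]
for n in ("top","side"):
    p=shot(n,n+"0.png"); ims.append(p["pixels"]); print(n,[k for k in p], np.array(p["cam_to_world"]).round(2).tolist(),p["fx"],p["cx"],p["cy"])
    for t,z in zs.items():
        for d in arm.place_of(t,p)[:3]: print(t,round(d["conf"],2),np.round(d["point"],1),at(p,d["point"],z))
    for d in arm.look_for("graphite_block",p)[:4]: print("box",round(d["conf"],2),np.round(d["box"]))
E
```

```text
{'time_s': np.float64(0.0), 'joint_pos': array([-1.304,  0.6  , -0.003,  1.6  ,  0.002,  0.943, -0.08 ]), 'joint_velocities': array([-0.   , -0.002,  0.002,  0.   , -0.001, -0.001, -0.001]), 'tau': array([-1.0000e-03, -7.6505e+01,  1.4970e+00, -2.5235e+01, -5.2000e-02,
        1.7000e-02,  0.0000e+00]), 'tool_pos': array([244.213, 682.06 , 185.674]), 'ee_rot': array([-0.   ,  0.171,  0.985, -0.001]), 'ft_force': array([-0.317, -0.135, -0.918]), 'moment': array([ 0.011,  0.041, -0.009]), 'gripper_force': np.float64(0.0), 'opening': np.float64(0.999)}
top ['pixels', 'fx', 'fy', 'cx', 'cy', 'cam_to_world', 'shot', 'name_'] [[0.01, 0.99, -0.16, 348.77], [-1.0, 0.01, 0.01, 10.04], [0.01, 0.16, 0.99, 1178.23], [0.0, 0.0, 0.0, 1.0]] 417.2005157382916 282.25454930847974 219.64353325956205
graphite_block 0.82 [368.8 272.6] [ 388.5 -248.7]
graphite_block 0.71 [368.1 230. ] [ 509.3 -250. ]
clamp 0.73 [281.8 221.9] [530.9  -3.4]
clamp_stop 0.84 [275.2 212. ] [556.4  15.7]
bed_mouth 0.71 [275.5 238.7] [481.8  14.2]
clamp_arm 0.67 [280.1 221.8] [523.4   1.9]
thumbscrew_grip 0.68 [278.9 211.9] [547
[... 415 characters left out ...]
 0.0, 0.0, 1.0]] 505.2738808452999 265.6046154094034 208.7301556420735
graphite_block 0.79 [191.4 292.5] [ 384.8 -240.1]
graphite_block 0.56 [247.5 294.5] [ 501.8 -243.8]
clamp 0.82 [270.8 232.8] [545.8  -4.1]
clamp_stop 0.59 [274.6 224. ] [555.   10.1]
bed_mouth 0.68 [246.8 229.8] [486.2  -1.1]
clamp_arm 0.75 [262.  210.7] [523.5  18.3]
clamp_arm 0.57 [247.8 295.4] [ 507.1 -307.8]
clamp_arm 0.21 [268.4 231.3] [541.4 -76.9]
thumbscrew_grip 0.49 [269. 205.] [540.9  12.6]
brass_mould 0.63 [306.9 284.6] [ 626.  -208.1]
tape_roll 0.7 [295.  186.9] [611.8 247.1]
tape_roll 0.3 [308.2 283.7] [ 628.9 -204.9]
box 0.94 [233. 278. 264. 307.]
box 0.65 [168. 272. 212. 308.]
box 0.45 [264. 198. 278. 219.]
```

View pictures.

Run:
```python
import cv2
a=cv2.imread("pics/top0.png")[150:310,160:400]; cv2.imwrite("pics/topc.png",cv2.resize(a,None,fx=3.3,fy=3.3,interpolation=cv2.INTER_CUBIC))
```

```text
(no output)
```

View pics/topc.png

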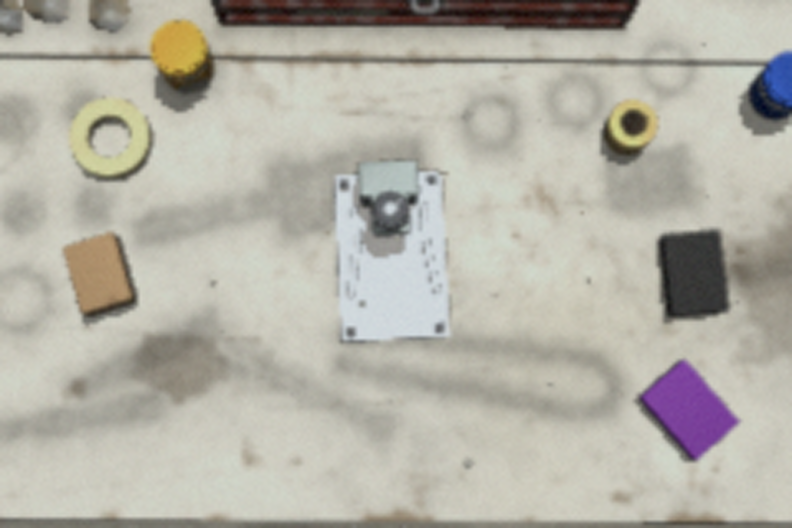

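View pics/side0.png

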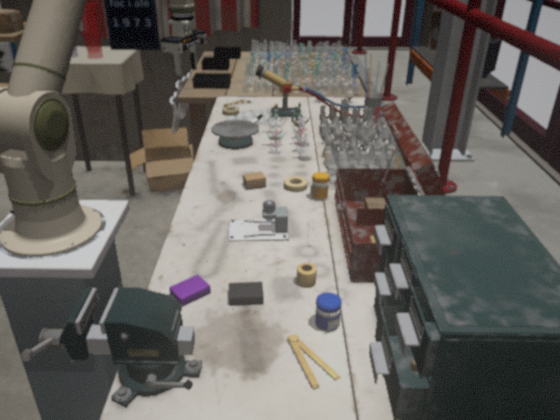

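Run:
```python
from h import *
for n,roi in (("top",(345,205,395,255)),("side",(220,270,275,315))):
    p=shot(n); im=np.array(p["pixels"]); x0,y0,x1,y1=roi
    g=im[y0:y1,x0:x1].max(axis=2); m=(g<75).astype(np.uint8)
    c=max(cv2.findContours(m,0,1)[0],key=cv2.contourArea)
    r=cv2.minAreaRect(c); b=cv2.boxPoints(r)+[x0,y0]
    print(n,cv2.contourArea(c),b.round(1).tolist())
    if n=="top": print([at(p,q,22).tolist() for q in b], at(p,b.mean(0),22)); pt=p
# bed corners from crop pixels
for q in ((335,172),(443,172),(450,337),(342,342)):
    print(at(pt,(160+q[0]/3.3,150+q[1]/3.3),6))
pw=shot("wrist"); print(np.array(pw["cam_to_world"]).round(2).tolist(),pw["fx"],pw["cx"],pw["cy"])
```

```text
top 398.0 [[359.1, 221.9], [377.4, 219.8], [380.1, 244.0], [361.8, 246.0]]
[[529.2, -220.4], [535.4, -272.3], [467.2, -277.7], [461.2, -226.3]] [ 498.1 -249.2]
side 168.5 [[230.0, 297.0], [261.0, 297.0], [261.0, 304.0], [230.0, 304.0]]
[586.8  55.1]
[587.6 -38.6]
[444.3 -44.7]
[439.4  47.2]
[[0.34, -0.91, -0.25, 172.81], [0.94, 0.32, 0.09, 706.24], [0.0, -0.27, 0.96, 385.42], [0.0, 0.0, 0.0, 1.0]] 325.19226210127806 281.80600753690425 210.3824241634951
```

Candidates (top image): black block at (369,232), purple lookalike at (368,273), cork at (190,233). The black one, isolated at (369,232), is right. The clamp is at (281,222) with a yaw of about 3°; the mould is at (351,188) and the tape at (193,192).

carry_out(
  series=[
    {"jaw":0,"xyz":[0.24,-0.3,0.1],"dr":[0,0,-0.345]},
    {"jaw":0,"xyz":[0.24,-0.3,0.1],"dr":[0,0,-0.345]},
    {"jaw":0,"xyz":[0.24,-0.3,0.1],"dr":[0,0,-0.345]},
    {"jaw":0,"xyz":[0.24,-0.3,0.1],"dr":[0,0,-0.345]},
    {"jaw":0,"xyz":[0.24,-0.3,0.1],"dr":[0,0,-0.345]},
  ],
  grip_force=40,
)

```text
time_s: 1.75
tool_pos: [370.8, 527.1, 239.0]
ee_rot: [0.002, 0.434, 0.901, 0.001]
ft_force: [0.8, 0.3, 0.2]
opening: 0.999
gripper_force: 0.0
```

carry_out(
  series=[
    {"jaw":0,"xyz":[0.2,-0.4,0],"dr":[0,0,-0.345]},
    {"jaw":0,"xyz":[0.2,-0.4,0],"dr":[0,0,-0.345]},
    {"jaw":0,"xyz":[0.2,-0.4,0],"dr":[0,0,-0.345]},
    {"jaw":0,"xyz":[0.2,-0.4,0],"dr":[0,0,-0.345]},
    {"jaw":0,"xyz":[0.2,-0.4,0],"dr":[0,0,-0.345]},
  ],
)

```text
time_s: 2.25
tool_pos: [466.2, 328.4, 236.9]
ee_rot: [0.001, 0.657, 0.754, -0.0]
ft_force: [-0.3, 0.5, -0.7]
opening: 0.999
gripper_force: 0.0
```

carry_out(
  series=[
    {"jaw":0,"xyz":[0.1,-0.45,0],"dr":[0,0,-0.345]},
    {"jaw":0,"xyz":[0.1,-0.45,0],"dr":[0,0,-0.345]},
    {"jaw":0,"xyz":[0.1,-0.45,0],"dr":[0,0,-0.345]},
    {"jaw":0,"xyz":[0.1,-0.45,0],"dr":[0,0,-0.345]},
    {"jaw":0,"xyz":[0.1,-0.45,0],"dr":[0,0,-0.345]},
  ],
)

```text
time_s: 2.75
tool_pos: [514.8, 104.2, 236.9]
ee_rot: [0.0, 0.835, 0.551, 0.0]
ft_force: [0.0, 0.2, 0.4]
opening: 1.003
gripper_force: 0.0
```

Run:
```python
from h import *
zs=dict(clamp=0,clamp_stop=17,bed_mouth=6,clamp_arm=50,thumbscrew_grip=69.5)
p=shot("wrist","w1.png")
for t,z in zs.items():
    for d in arm.place_of(t,p)[:2]: print(t,round(d["conf"],2),np.round(d["point"],1),at(p,d["point"],z))
```

```text
clamp 0.56 [328.  232.1] [543.2   3.7]
clamp_stop 0.78 [339.7 229.6] [559.5   7.1]
bed_mouth 0.98 [287.9 249.6] [480.9   4. ]
clamp_arm 0.76 [319.2 249. ] [524.6   5.9]
clamp_arm 0.28 [328.9 233.9] [543.4  20.2]
thumbscrew_grip 0.81 [333.  249.1] [541.1   7.2]
```

View pics/w1.png

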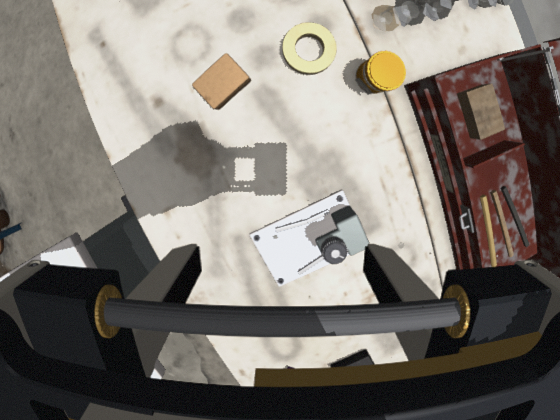

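carry_out(
  series=[
    {"jaw":0,"xyz":[0,-0.45,0],"dr":[0,0,-0.345]},
    {"jaw":0,"xyz":[0,-0.45,0],"dr":[0,0,-0.345]},
    {"jaw":0,"xyz":[0,-0.45,0],"dr":[0,0,-0.345]},
    {"jaw":0,"xyz":[0,-0.45,0],"dr":[0,0,-0.345]},
    {"jaw":0,"xyz":[0,-0.45,0],"dr":[0,0,-0.345]},
  ],
)

```text
time_s: 3.55
tool_pos: [514.4, -119.8, 236.7]
ee_rot: [0.001, 0.951, 0.308, 0.0]
ft_force: [-0.0, 0.2, 0.1]
opening: 1.002
gripper_force: 0.0
```

carry_out(
  series=[
    {"jaw":0,"xyz":[-0.04,-0.262,-0.1],"dr":[0,0,-0.345]},
    {"jaw":0,"xyz":[-0.04,-0.262,-0.1],"dr":[0,0,-0.345]},
    {"jaw":0,"xyz":[-0.04,-0.262,-0.1],"dr":[0,0,-0.345]},
    {"jaw":0,"xyz":[-0.04,-0.262,-0.1],"dr":[0,0,-0.345]},
    {"jaw":0,"xyz":[-0.04,-0.262,-0.1],"dr":[0,0,-0.345]},
  ],
)

```text
time_s: 4.05
tool_pos: [494.6, -248.1, 185.7]
ee_rot: [-0.0, 0.999, 0.044, -0.001]
ft_force: [0.1, 0.1, -0.0]
opening: 1.002
gripper_force: 0.0
```

Run:
```python
from h import *
p=shot("wrist","w2.png"); im=np.array(p["pixels"])
c0=proj(p,[498,-249,11]); print(c0.round(), proj(p,arm.observe()["tool_pos"]).round())
for d in arm.place_of("graphite_block",p)[:3]: print(round(d["conf"],2),np.round(d["point"],1),at(p,d["point"],0))
for d in arm.look_for("graphite_block",p)[:3]: print(round(d["conf"],2),np.round(d["box"],1))
```

```text
[282. 182.] [278. 236.]
0.89 [275.2 267.9] [ 381.5 -250.4]
0.69 [285.7 177.4] [ 501.5 -253.3]
0.98 [264.6 151.3 308.4 214.6]
0.66 [244.2 236.6 306.8 301. ]
0.35 [ 45.8  97.6 126.9 210.3]
```

View pics/w2.png

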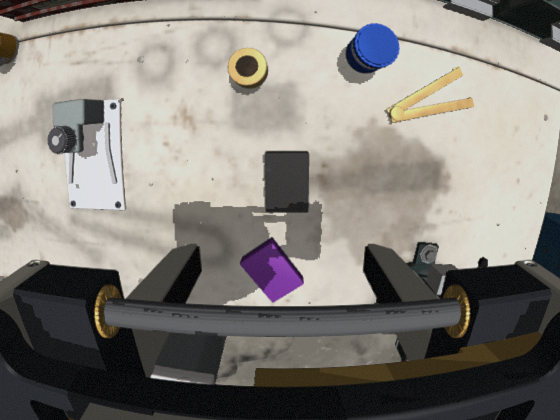

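The black block sits at (286,182), square with the gripper; purple lookalike at (272,268). Now measuring its top face.

Run:
```python
from h import *
p=shot("wrist"); im=np.array(p["pixels"])
x0,y0,x1,y1=245,135,330,225
m=(im[y0:y1,x0:x1].max(axis=2)<90).astype(np.uint8)
m=cv2.morphologyEx(m,cv2.MORPH_OPEN,np.ones((3,3)))
c=max(cv2.findContours(m,0,1)[0],key=cv2.contourArea).reshape(-1,2)+[x0,y0]
w=np.array([at(p,q,22) for q in c],np.float32)
r=cv2.minAreaRect(w); print(r, cv2.boxPoints(r).round(1).tolist()); 
s=arm.observe(); print(s["joint_pos"].round(3),np.round(s["tool_pos"],1),np.round(s["moment"],3))
```

```text
((499.9434814453125, -253.91180419921875), (71.0674057006836, 50.02113723754883), 5.536163806915283) [[462.20001220703125, -232.39999389648438], [467.0, -282.20001220703125], [537.7000122070312, -275.3999938964844], [532.9000244140625, -225.60000610351562]]
[-0.171  0.491  0.779  2.027 -0.475  0.81  -0.592] [ 495.2 -246.7  186.6] [-0.025  0.136  0.018]
```

carry_out(
  series=[
    {"jaw":0,"xyz":[-0.03,-0.012,-0.1],"dr":[0,0,0.004]},
    {"jaw":0,"xyz":[-0.03,-0.012,-0.2],"dr":[0,0,0.004]},
    {"jaw":0,"xyz":[-0.03,-0.012,-0.28],"dr":[0,0,0.004]},
    {"jaw":0,"xyz":[-0.03,-0.012,-0.33],"dr":[0,0,0.004]},
    {"jaw":0,"xyz":[-0.03,-0.012,-0.356],"dr":[0,0,0.004]},
  ],
)

```text
time_s: 4.75
tool_pos: [479.3, -252.9, 6.8]
ee_rot: [-0.001, 0.999, 0.049, -0.001]
ft_force: [-0.1, 0.6, 0.2]
opening: 1.001
gripper_force: 0.0
```

carry_out(
  series=[
    {"jaw":0.3,"xyz":[0,0,0],"dr":[0,0,0]},
    {"jaw":1,"xyz":[0,0,0],"dr":[0,0,0]},
    {"jaw":1,"xyz":[0,0,0],"dr":[0,0,0]},
    {"jaw":1,"xyz":[0,0,0],"dr":[0,0,0]},
    {"jaw":1,"xyz":[0,0,0],"dr":[0,0,0]},
  ],
  grip_force=40,
)

```text
time_s: 5.25
tool_pos: [480.0, -254.4, 9.4]
ee_rot: [0.0, 0.999, 0.048, 0.001]
ft_force: [-0.5, 0.5, 0.4]
opening: 0.621
gripper_force: 0.0
```

carry_out(
  series=[
    {"jaw":1,"xyz":[0,0,0],"dr":[0,0,0]},
    {"jaw":1,"xyz":[0,0,0.04],"dr":[0,0,0]},
    {"jaw":1,"xyz":[0,0,0.1],"dr":[0,0,0]},
    {"jaw":1,"xyz":[0,0,0.16],"dr":[0,0,0]},
    {"jaw":1,"xyz":[0,0,0.16],"dr":[0,0,0]},
  ],
)

```text
time_s: 5.75
tool_pos: [480.8, -255.5, 91.6]
ee_rot: [0.001, 0.999, 0.047, 0.002]
ft_force: [-0.1, 0.9, -0.8]
opening: 0.194
gripper_force: 0.0
```

Fingers close slower than I allowed; reopening and re-measuring.

carry_out(
  series=[
    {"jaw":0,"xyz":[0,0,0.15],"dr":[0,0,0]},
    {"jaw":0,"xyz":[0,0,0.15],"dr":[0,0,0]},
    {"jaw":0,"xyz":[0,0,0.15],"dr":[0,0,0]},
    {"jaw":0,"xyz":[0,0,0.15],"dr":[0,0,0]},
    {"jaw":0,"xyz":[0,0,0.15],"dr":[0,0,0]},
  ],
)

```text
time_s: 6.25
tool_pos: [478.9, -253.8, 162.4]
ee_rot: [-0.0, 0.999, 0.047, -0.001]
ft_force: [0.5, -0.1, 0.3]
opening: 0.57
gripper_force: 0.0
```

carry_out(
  series=[
    {"jaw":0,"xyz":[0,0,0],"dr":[0,0,0]},
    {"jaw":0,"xyz":[0,0,0],"dr":[0,0,0]},
    {"jaw":0,"xyz":[0,0,0],"dr":[0,0,0]},
    {"jaw":0,"xyz":[0,0,0],"dr":[0,0,0]},
    {"jaw":0,"xyz":[0,0,0],"dr":[0,0,0]},
  ],
)

```text
time_s: 6.75
tool_pos: [479.3, -254.5, 163.4]
ee_rot: [0.0, 0.999, 0.047, -0.0]
ft_force: [0.6, -0.1, 0.7]
opening: 0.986
gripper_force: 0.0
```

```bash
cat >> h.py <<'E'
def block(p,c=(500,-253),z=22,h=55):
    im=np.array(p["pixels"]); u,v=proj(p,[*c,z]).astype(int); x0,y0=max(u-h,0),max(v-h,0)
    m=(im[y0:v+h,x0:u+h].max(axis=2)<90).astype(np.uint8)
    m=cv2.morphologyEx(m,cv2.MORPH_OPEN,np.ones((3,3)))
    n,l,st,ce=cv2.connectedComponentsWithStats(m)
    k=1+np.argmin(np.hypot(*(ce[1:]-[u-x0,v-y0]).T))
    q=max(cv2.findContours((l==k).astype(np.uint8),0,1)[0],key=cv2.contourArea).reshape(-1,2)+[x0,y0]
    return cv2.minAreaRect(np.array([at(p,a,z) for a in q],np.float32))
E
python3 - <<'E'
from h import *
p=shot("wrist"); print(block(p)); s=arm.observe(); print(s["opening"],np.round(s["tool_pos"],1))
E
```

```text
((499.87255859375, -254.08775329589844), (70.25247955322266, 49.115074157714844), 4.638582229614258)
0.9906405349437131 [ 479.4 -254.4  163.4]
```

carry_out(
  series=[
    {"jaw":0,"xyz":[0,0,-0.1],"dr":[0,0,0]},
    {"jaw":0,"xyz":[0,0,-0.2],"dr":[0,0,0]},
    {"jaw":0,"xyz":[0,0,-0.27],"dr":[0,0,0]},
    {"jaw":0,"xyz":[0,0,-0.31],"dr":[0,0,0]},
    {"jaw":0.4,"xyz":[0,0,-0.31],"dr":[0,0,0]},
  ],
)

```text
time_s: 7.3
tool_pos: [478.0, -254.0, 6.3]
ee_rot: [-0.001, 0.999, 0.047, -0.002]
ft_force: [-0.1, -0.4, 0.5]
opening: 0.955
gripper_force: 0.0
```

carry_out(
  series=[
    {"jaw":1,"xyz":[0,0,0],"dr":[0,0,0]},
    {"jaw":1,"xyz":[0,0,0],"dr":[0,0,0]},
    {"jaw":1,"xyz":[0,0,0],"dr":[0,0,0]},
    {"jaw":1,"xyz":[0,0,0],"dr":[0,0,0]},
    {"jaw":1,"xyz":[0,0,0],"dr":[0,0,0]},
  ],
  grip_force=40,
)

```text
time_s: 7.8
tool_pos: [479.8, -254.3, 9.1]
ee_rot: [0.0, 0.999, 0.047, 0.0]
ft_force: [1.7, -0.0, 0.3]
opening: 0.534
gripper_force: 0.0
```

carry_out(
  series=[
    {"jaw":1,"xyz":[0,0,0],"dr":[0,0,0]},
    {"jaw":1,"xyz":[0,0,0],"dr":[0,0,0]},
    {"jaw":1,"xyz":[0,0,0],"dr":[0,0,0]},
  ],
)

```text
time_s: 8.1
tool_pos: [479.4, -254.4, 8.5]
ee_rot: [-0.0, 0.999, 0.047, -0.0]
ft_force: [0.3, 0.5, -0.0]
opening: 0.273
gripper_force: 0.0
```

Run:
```python
from h import *
p=shot("wrist","w3.png"); q=shot("side","s3.png"); s=arm.observe(); print(s["opening"],s["gripper_force"],np.round(s["tool_pos"],1))
a=cv2.imread("pics/w3.png")[80:330,130:450]; b=cv2.imread("pics/s3.png")[200:340,150:350]
cv2.imwrite("pics/c3.png",np.hstack([cv2.resize(a,(420,328)),cv2.resize(b,(380,328))]))
```

```text
0.19271763923841292 0.0 [ 479.3 -254.4    8.5]
```

View pics/c3.png

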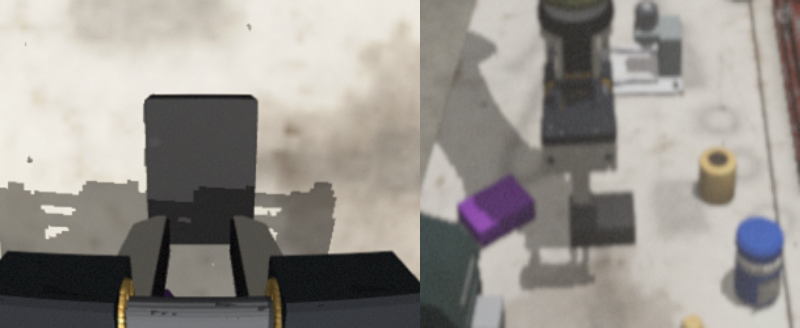

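The fingers are just behind the block's near end (crop c3: block at (200,170), fingers at (150,240) and (250,240)). Re-measuring.

Run:
```python
from h import *
for n in("wrist","top"):
    p=shot(n); 
    try: print(n,block(p,(505,-253),22,60 if n=="wrist" else 22))
    except Exception as e: print(e)
    for d in arm.place_of("graphite_block",p)[:2]: print(round(d["conf"],2),at(p,d["point"],0))
p=shot("wrist")
for P in ([500,-254,0],[487,-245,8.5],[487,-263,8.5]): print(proj(p,P).round(1))
s=cv2.imread("pics/s3.png")
q=shot("side"); print(proj(q,[534,-285,0]),proj(q,[464,-285,0]),[at(q,x,22) for x in ((150+150*200/380,0),)][0:0])
# side crop block near edge corners (x px in composite 570..635 ->)
for X,Y in ((575,195),(632,193),(635,243),(572,247)): print(at(q,(150+(X-420)*200/380,200+Y*140/328),22 if Y<220 else 0))
```

```text
wrist ((501.52130126953125, -253.16136169433594), (68.54920196533203, 59.265167236328125), 5.422006130218506)
0.91 [ 498.5 -254.2]
0.86 [ 382.  -250.4]
attempt to get argmin of an empty sequence
[282.1 203. ]
[266.2 224.5]
[294. 227.]
[262.41868723 307.96145477] [227.41009751 307.40730075] []
[ 468.9 -235.3]
[ 530.7 -231. ]
[ 535.1 -272.1]
[ 468.6 -278.9]
```

Run:
```python
from h import *
p=shot("wrist","w4.png"); s=arm.observe(); print(s["opening"],s["gripper_force"],np.array(p["cam_to_world"])[:3,3].round(1))
im=cv2.imread("pics/w4.png"); c=np.array([500,-254.]); a=np.deg2rad(5.2); ux=np.array([np.cos(a),np.sin(a)]);uy=np.array([-ux[1],ux[0]])
for z,col in((22,(0,255,0)),(0,(0,0,255))):
    q=np.array([proj(p,[*(c+i*35*ux+j*25*uy),z]) for i,j in((1,1),(1,-1),(-1,-1),(-1,1))]); cv2.polylines(im,[(q*16).astype(int)],True,col,1,shift=4); print(z,q.round().tolist())
g=np.array([479.4,-254.4])
for z in (8.5,27.5,60):
    for j in(-1,1):
        u=proj(p,[*(g+j*12*uy),z]); cv2.circle(im,tuple(u.astype(int)),3,(255,0,255),1); print(z,j,u.round())
cv2.imwrite("pics/w4c.png",cv2.resize(im[120:340,150:420],None,fx=2.7,fy=2.7,interpolation=cv2.INTER_CUBIC))
```

```text
0.004457654241232377 0.0 [ 553.1 -249.   207.4]
22 [[239.0, 153.0], [326.0, 154.0], [321.0, 266.0], [242.0, 265.0]]
0 [[243.0, 150.0], [321.0, 150.0], [318.0, 252.0], [246.0, 252.0]]
8.5 -1 [298. 237.]
8.5 1 [261. 237.]
27.5 -1 [300. 248.]
27.5 1 [259. 248.]
60 -1 [303. 272.]
60 1 [255. 272.]
```

View pics/w4c.png

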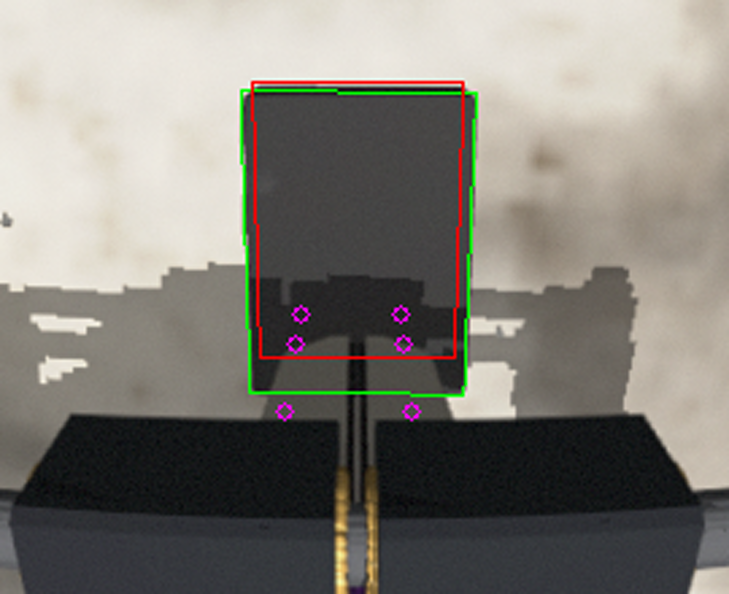

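The shut fingers are over the block's top at (352,350) in this crop, so the real tips are about 19 mm above the reported TCP. I'll reopen and descend stepwise with force checks.

carry_out(
  series=[
    {"jaw":0,"xyz":[0,0,0],"dr":[0,0,0]},
    {"jaw":0,"xyz":[0,0,0],"dr":[0,0,0]},
    {"jaw":0,"xyz":[0,0,0],"dr":[0,0,0]},
    {"jaw":0,"xyz":[0,0,0],"dr":[0,0,0]},
    {"jaw":0,"xyz":[0,0,0],"dr":[0,0,0]},
  ],
)

```text
time_s: 9.05
tool_pos: [479.4, -254.5, 8.5]
ee_rot: [0.0, 0.999, 0.047, -0.0]
ft_force: [0.5, -0.7, -0.3]
opening: 0.387
gripper_force: 0.0
```

carry_out(
  series=[
    {"jaw":0,"xyz":[0,0,0],"dr":[0,0,0]},
    {"jaw":0,"xyz":[0,0,0],"dr":[0,0,0]},
    {"jaw":0,"xyz":[0,0,0],"dr":[0,0,0]},
    {"jaw":0,"xyz":[0,0,-0.006],"dr":[0,0,0]},
    {"jaw":0,"xyz":[0,0,-0.012],"dr":[0,0,0]},
  ],
)

```text
time_s: 9.55
tool_pos: [479.5, -254.4, 2.3]
ee_rot: [0.0, 0.999, 0.047, 0.0]
ft_force: [-0.2, -0.1, 0.0]
opening: 0.813
gripper_force: 0.0
```

carry_out(
  series=[
    {"jaw":0,"xyz":[0,0,-0.004],"dr":[0,0,0]},
    {"jaw":0,"xyz":[0,0,-0.008],"dr":[0,0,0]},
  ],
)

```text
time_s: 9.75
tool_pos: [479.3, -254.4, -1.8]
ee_rot: [-0.0, 0.999, 0.047, -0.0]
ft_force: [-0.4, -0.0, 0.6]
opening: 0.979
gripper_force: 0.0
```

carry_out(
  series=[
    {"jaw":0,"xyz":[0,0,-0.008],"dr":[0,0,0]},
    {"jaw":0,"xyz":[0,0,-0.016],"dr":[0,0,0]},
    {"jaw":0,"xyz":[0,0,-0.016],"dr":[0,0,0]},
  ],
)

```text
time_s: 10.05
tool_pos: [479.1, -254.3, -10.0]
ee_rot: [-0.0, 0.999, 0.047, -0.0]
ft_force: [0.8, 0.3, -0.1]
opening: 1.001
gripper_force: 0.0
```

carry_out(
  series=[
    {"jaw":0,"xyz":[0,0,-0.004],"dr":[0,0,0]},
    {"jaw":0,"xyz":[0,0,-0.004],"dr":[0,0,0]},
  ],
)

```text
time_s: 10.25
tool_pos: [479.3, -254.4, -11.6]
ee_rot: [-0.0, 0.999, 0.047, -0.0]
ft_force: [-0.3, 0.2, 0.9]
opening: 0.998
gripper_force: 0.0
```

Run:
```python
from h import *
p=shot("wrist","w5.png"); s=arm.observe(); print(s["opening"],np.array(s["tool_pos"]).round(1))
for z in (-11.5,8,20): print(z,[proj(p,[479.4+dx,-254.4+dy,z]).round(1).tolist() for dx in(-7.5,7.5) for dy in (46.5,-46.5)])
cv2.imwrite("pics/w5c.png",cv2.resize(cv2.imread("pics/w5.png")[150:330,130:430],None,fx=2.6,fy=2.6,interpolation=cv2.INTER_CUBIC))
```

```text
0.9996265489976813 [ 479.4 -254.4  -11.5]
-11.5 [[209.1, 240.7], [347.5, 253.0], [209.7, 219.3], [351.1, 232.1]]
8 [[202.5, 252.1], [353.4, 265.3], [202.8, 229.0], [357.5, 242.8]]
20 [[197.9, 260.2], [357.4, 274.0], [198.0, 236.0], [362.0, 250.5]]
```

View pics/w5c.png

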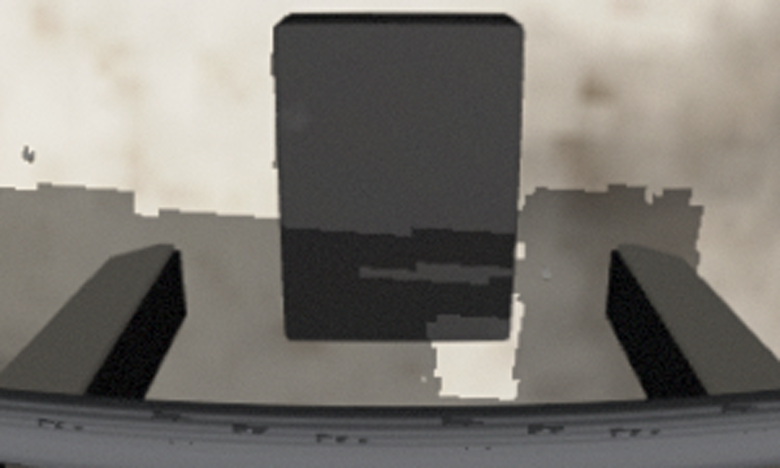

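Tips at crop (180,250)/(610,252) still look high above the table, so I'll keep probing downward.

carry_out(
  series=[
    {"jaw":0,"xyz":[0,0,-0.005],"dr":[0,0,0]},
    {"jaw":0,"xyz":[0,0,-0.01],"dr":[0,0,0]},
  ],
)

```text
time_s: 10.5
tool_pos: [479.5, -254.4, -16.5]
ee_rot: [0.0, 0.999, 0.047, 0.0]
ft_force: [-0.1, -0.2, 0.1]
opening: 0.999
gripper_force: 0.0
```

carry_out(
  series=[
    {"jaw":0,"xyz":[0,0,-0.004],"dr":[0,0,0]},
    {"jaw":0,"xyz":[0,0,-0.004],"dr":[0,0,0]},
  ],
)

```text
time_s: 10.7
tool_pos: [479.2, -254.4, -18.8]
ee_rot: [-0.0, 0.999, 0.047, -0.0]
ft_force: [0.1, 0.1, -0.0]
opening: 0.999
gripper_force: 0.0
```

carry_out(
  series=[
    {"jaw":0,"xyz":[0,0,-0.004],"dr":[0,0,0]},
    {"jaw":0,"xyz":[0,0,-0.004],"dr":[0,0,0]},
  ],
)

```text
time_s: 10.9
tool_pos: [479.3, -254.4, -20.7]
ee_rot: [-0.0, 0.999, 0.047, -0.0]
ft_force: [-0.2, 0.4, -0.0]
opening: 0.997
gripper_force: 0.0
```

carry_out(
  series=[
    {"jaw":0,"xyz":[0,0,-0.004],"dr":[0,0,0]},
    {"jaw":0,"xyz":[0,0,-0.004],"dr":[0,0,0]},
  ],
)

```text
time_s: 11.1
tool_pos: [479.3, -254.4, -22.6]
ee_rot: [-0.0, 0.999, 0.047, -0.0]
ft_force: [0.4, 0.5, -0.9]
opening: 0.998
gripper_force: 0.0
```

Run:
```python
from h import *
s=arm.observe(); print(np.round(s["tool_pos"],1),np.round(s["ft_force"],1))
p=shot("side","s5.png"); T=np.array(p["cam_to_world"])
for P in ([479,-254,0],[479,-318,0],[479,-318,20],[479,-190,0]): print(P,proj(p,P).round(1))
cv2.imwrite("pics/s5c.png",cv2.resize(cv2.imread("pics/s5.png")[220:330,190:310],(720,660),interpolation=cv2.INTER_CUBIC)[:600])
```

```text
[ 479.3 -254.4  -22.6] [ 0.4  0.5 -0.9]
[479, -254, 0] [236.1 297.5]
[479, -318, 0] [233.6 318.8]
[479, -318, 20] [233.2 310.9]
[479, -190, 0] [238.4 278.4]
```

View pics/s5c.png

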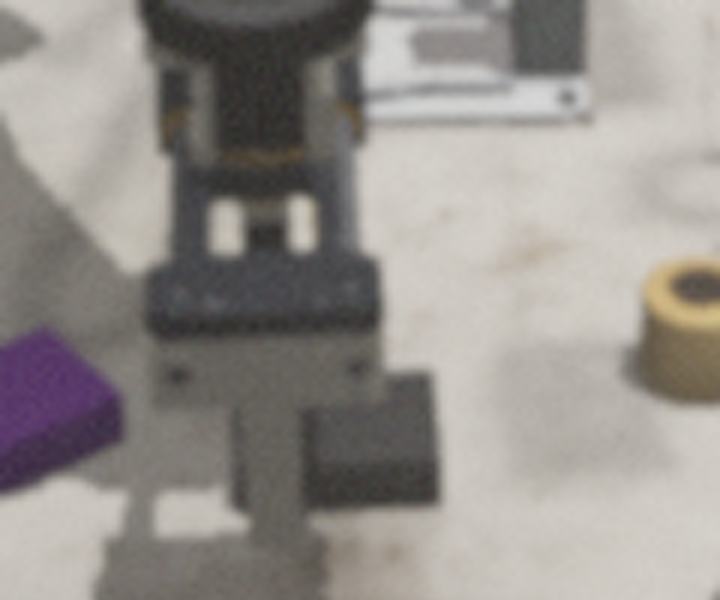

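Side crop: the near finger at (275,470) overlaps the block at (370,450), with its tip near the table but no contact. Closing here.

carry_out(
  series=[
    {"jaw":1,"xyz":[0,0,0],"dr":[0,0,0]},
    {"jaw":1,"xyz":[0,0,0],"dr":[0,0,0]},
    {"jaw":1,"xyz":[0,0,0],"dr":[0,0,0]},
    {"jaw":1,"xyz":[0,0,0],"dr":[0,0,0]},
    {"jaw":1,"xyz":[0,0,0],"dr":[0,0,0]},
  ],
  grip_force=30,
)

```text
time_s: 11.65
tool_pos: [479.4, -254.4, -22.5]
ee_rot: [0.0, 0.999, 0.047, -0.0]
ft_force: [0.1, -0.2, -0.3]
opening: 0.62
gripper_force: 0.0
```

carry_out(
  series=[
    {"jaw":1,"xyz":[0,0,0],"dr":[0,0,0]},
    {"jaw":1,"xyz":[0,0,0],"dr":[0,0,0]},
    {"jaw":1,"xyz":[0,0,0],"dr":[0,0,0]},
  ],
)

```text
time_s: 11.95
tool_pos: [479.4, -254.5, -22.5]
ee_rot: [0.0, 0.999, 0.047, 0.0]
ft_force: [-0.0, -0.6, 0.5]
opening: 0.535
gripper_force: 30.0
```

Grasped at 50 mm. Now lifting and carrying to the clamp mouth.

carry_out(
  series=[
    {"jaw":1,"xyz":[0,0,0.04],"dr":[0,0,0]},
    {"jaw":1,"xyz":[0,0,0.1],"dr":[0,0,0]},
    {"jaw":1,"xyz":[0,0.06,0.16],"dr":[0,0,0]},
    {"jaw":1,"xyz":[0,0.14,0.16],"dr":[0,0,0]},
    {"jaw":1,"xyz":[0,0.22,0.16],"dr":[0,0,0]},
  ],
)

```text
time_s: 12.45
tool_pos: [479.7, -143.5, 58.3]
ee_rot: [0.0, 0.999, 0.047, 0.001]
ft_force: [1.7, 0.4, -2.6]
opening: 0.534
gripper_force: 30.0
```

carry_out(
  series=[
    {"jaw":1,"xyz":[-0.01,0.08,0],"dr":[0,0,-0.01]},
    {"jaw":1,"xyz":[-0.03,0.16,0],"dr":[0,0,-0.02]},
    {"jaw":1,"xyz":[-0.052,0.24,0],"dr":[0,0,-0.028]},
    {"jaw":1,"xyz":[-0.052,0.293,0],"dr":[0,0,-0.028]},
    {"jaw":1,"xyz":[-0.052,0.293,0],"dr":[0,0,-0.028]},
  ],
)

```text
time_s: 12.95
tool_pos: [452.6, 6.1, 57.1]
ee_rot: [-0.001, 1.0, 0.028, -0.001]
ft_force: [0.1, -0.4, -1.3]
opening: 0.532
gripper_force: 30.0
```

Run:
```python
from h import *
s=arm.observe(); print(np.round(s["tool_pos"],1),np.round(s["ft_force"],1),s["opening"],np.round(s["ee_rot"],4))
zs=dict(clamp=0,clamp_stop=17,bed_mouth=6,clamp_arm=50,thumbscrew_grip=69.5)
ims=[]
for k in range(2):
  for n in("wrist","top"):
    p=shot(n,f"{n}6.png")
    for t,z in zs.items():
        for d in arm.place_of(t,p)[:1]: print(n,t,round(d["conf"],2),at(p,d["point"],z))
w=cv2.imread("pics/wrist6.png"); 
cv2.imwrite("pics/w6c.png",cv2.resize(w[40:340,130:430],(600,600),interpolation=cv2.INTER_CUBIC))
```

```text
[452.6   6.1  57.1] [ 0.1 -0.4 -1.3] 0.5324878539808364 [-9.000e-04  9.996e-01  2.820e-02 -8.000e-04]
wrist clamp 0.59 [540.8   5.3]
wrist thumbscrew_grip 0.94 [540.9   7.2]
wrist clamp 0.87 [539.9   4.9]
wrist clamp_arm 0.97 [524.9   5. ]
wrist thumbscrew_grip 0.67 [541.2   9.3]
```

View pics/w6c.png

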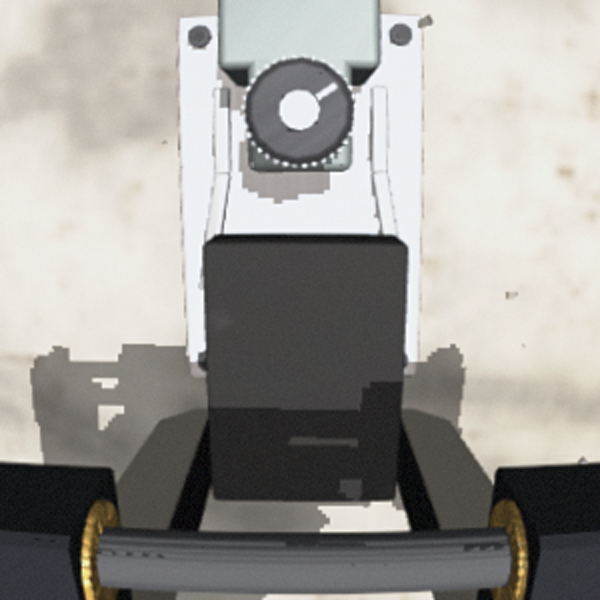

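Run:
```python
from h import *
p=shot("wrist"); f=lambda X,Y:(130+X/2,40+Y/2)
print("tcp",np.round(arm.observe()["tool_pos"],1))
for nm,a,b,z in(("bed far",(181,40),(422,40),6),("bed near",(192,340),(413,340),6),("screws",(199,36),(400,34),6),("railtop",(223,170),(380,170),11),("arm",(250,160),(351,160),56.5),("head",(246,108),(352,108),80.5),("blk far",(207,240),(406,240),None),("blk near",(211,495),(397,495),None)):
    if z is None:
        tz=arm.observe()["tool_pos"][2]+22.5+22; z=tz
    A,B=at(p,f(*a),z),at(p,f(*b),z); print(nm,A,B,((A+B)/2).round(1),np.hypot(*(A-B)).round(1))
print("bedend",at(p,f(300,373),6),"head c",at(p,f(299,110),80.5))
```

```text
tcp [453.4   2.1  57.5]
bed far [573.9  53.8] [578.5 -38.2] [576.2   7.8] 92.1
bed near [455.  46.] [459.5 -43.2] [457.2   1.4] 89.3
screws [575.5  46.9] [580.  -29.6] [577.8   8.6] 76.6
railtop [523.2  34.5] [526.2 -24.2] [524.7   5.2] 58.8
arm [527.4  20.8] [528.9  -9.9] [528.2   5.4] 30.7
head [541.4  20.5] [542.8  -7.7] [542.1   6.4] 28.2
blk far [507.9  26.6] [510.3 -21.1] [509.1   2.8] 47.8
blk near [439.2  25.2] [441.8 -25.3] [ 4.405e+02 -1.000e-01] 50.6
bedend [443.3   1.7] head c [541.5   6.4]
```

carry_out(
  series=[
    {"jaw":1,"xyz":[0,0.002,-0.05],"dr":[0,0,0]},
    {"jaw":1,"xyz":[0,0.002,-0.1],"dr":[0,0,0]},
    {"jaw":1,"xyz":[0,0.002,-0.13],"dr":[0,0,0]},
    {"jaw":1,"xyz":[0,0.002,-0.144],"dr":[0,0,0]},
    {"jaw":1,"xyz":[0,0.002,-0.144],"dr":[0,0,0]},
  ],
)

```text
time_s: 14.7
tool_pos: [453.0, 2.7, -15.2]
ee_rot: [-0.0, 1.0, 0.025, -0.001]
ft_force: [0.1, 0.6, -1.7]
opening: 0.534
gripper_force: 30.0
```

carry_out(
  series=[
    {"jaw":1,"xyz":[0.01,0.0005,-0.002],"dr":[0,0,0]},
    {"jaw":1,"xyz":[0.03,0.0015,-0.002],"dr":[0,0,0]},
    {"jaw":1,"xyz":[0.05,0.0026,-0.002],"dr":[0,0,0]},
    {"jaw":1,"xyz":[0.05,0.0026,-0.002],"dr":[0,0,0]},
  ],
)

```text
time_s: 15.1
tool_pos: [480.6, 4.8, -15.1]
ee_rot: [0.0, 1.0, 0.026, 0.001]
ft_force: [0.0, -0.0, -1.5]
opening: 0.536
gripper_force: 30.0
```

Run:
```python
from h import *
s=arm.observe(); print(np.round(s["tool_pos"],1),np.round(s["ft_force"],1),np.round(s["moment"],2),s["opening"],s["joint_pos"].round(2))
```

```text
[480.6   4.8 -15.1] [ 0.  -0.  -1.5] [-0.01  0.24  0.03] 0.536481715483928 [-0.36  0.7   0.34  2.32 -0.97  0.26 -0.66]
```

carry_out(
  series=[
    {"jaw":1,"xyz":[0,0,-0.0025],"dr":[0,0,0]},
    {"jaw":0.25,"xyz":[0,0,-0.0025],"dr":[0,0,0]},
    {"jaw":0.25,"xyz":[0,0,-0.0025],"dr":[0,0,0]},
    {"jaw":0.25,"xyz":[0,0,-0.0025],"dr":[0,0,0]},
    {"jaw":0.25,"xyz":[0,0,-0.0025],"dr":[0,0,0]},
  ],
)

```text
time_s: 15.6
tool_pos: [478.2, 4.3, -16.7]
ee_rot: [-0.0, 1.0, 0.025, -0.0]
ft_force: [0.2, 0.1, -0.2]
opening: 0.751
gripper_force: 0.0
```

carry_out(
  series=[
    {"jaw":0.25,"xyz":[0,0,0],"dr":[0,0,0]},
    {"jaw":0.25,"xyz":[0,0,0],"dr":[0,0,0]},
    {"jaw":0.25,"xyz":[-0.03,-0.0015,0],"dr":[0,0,0]},
    {"jaw":0.25,"xyz":[-0.07,-0.0035,0],"dr":[0,0,0]},
    {"jaw":1,"xyz":[-0.07,-0.0035,0],"dr":[0,0,0]},
  ],
)

```text
time_s: 16.1
tool_pos: [440.7, 2.3, -16.6]
ee_rot: [-0.0, 1.0, 0.025, -0.001]
ft_force: [0.2, -0.6, -0.2]
opening: 0.704
gripper_force: 0.0
```

carry_out(
  series=[
    {"jaw":1,"xyz":[0,0,0],"dr":[0,0,0]},
    {"jaw":1,"xyz":[0,0,0],"dr":[0,0,0]},
    {"jaw":1,"xyz":[0,0,0],"dr":[0,0,0]},
    {"jaw":1,"xyz":[0,0,0],"dr":[0,0,0]},
    {"jaw":1,"xyz":[0,0,0],"dr":[0,0,0]},
  ],
)

```text
time_s: 16.6
tool_pos: [443.7, 2.7, -16.8]
ee_rot: [0.0, 1.0, 0.025, 0.0]
ft_force: [-1.6, -0.3, -0.7]
opening: 0.285
gripper_force: 0.0
```

carry_out(
  series=[
    {"jaw":1,"xyz":[0,0,0],"dr":[0,0,0]},
    {"jaw":1,"xyz":[0,0,0],"dr":[0,0,0]},
    {"jaw":1,"xyz":[0,0,0],"dr":[0,0,0]},
  ],
)

```text
time_s: 16.9
tool_pos: [443.4, 2.6, -16.7]
ee_rot: [-0.0, 1.0, 0.025, -0.0]
ft_force: [-0.0, 0.9, -0.3]
opening: 0.029
gripper_force: 0.0
```

Run:
```python
from h import *
s=arm.observe(); print(np.round(s["tool_pos"],1),np.round(s["ft_force"],1),s["opening"])
p=shot("wrist","w7.png"); print(block(p,(501,3.5),28,75))
cv2.imwrite("pics/w7c.png",cv2.resize(cv2.imread("pics/w7.png")[60:300,160:400],(600,600),interpolation=cv2.INTER_CUBIC))
```

```text
[443.4   2.6 -16.7] [-0.   0.9 -0.3] 0.028699833342462244
((499.1771240234375, 4.199947357177734), (68.92290496826172, 49.755775451660156), 2.9065463542938232)
```

View pics/w7c.png

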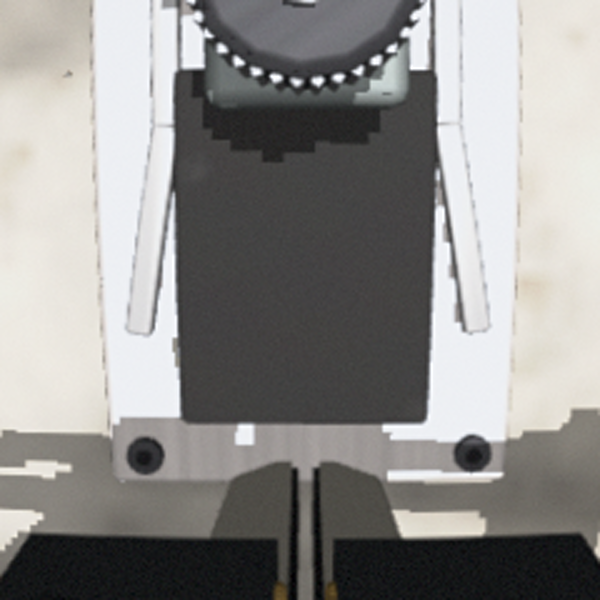

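Block lies centred and square between the rails (crop w7: (305,245)), and the shut fingers are behind it at (305,480). Pushing home.

carry_out(
  series=[
    {"jaw":1,"xyz":[0.02,0.001,0],"dr":[0,0,0]},
    {"jaw":1,"xyz":[0.035,0.0018,0],"dr":[0,0,0]},
    {"jaw":1,"xyz":[0.048,0.0025,0],"dr":[0,0,0]},
    {"jaw":1,"xyz":[0.06,0.003,0],"dr":[0,0,0]},
    {"jaw":1,"xyz":[0.06,0.003,0],"dr":[0,0,0]},
  ],
)

```text
time_s: 17.45
tool_pos: [474.5, 4.2, -16.8]
ee_rot: [0.0, 1.0, 0.025, 0.0]
ft_force: [0.4, -0.0, 0.2]
opening: 0.007
gripper_force: 0.0
```

carry_out(
  series=[
    {"jaw":1,"xyz":[0.004,0.0002,0],"dr":[0,0,0]},
    {"jaw":1,"xyz":[0.008,0.0004,0],"dr":[0,0,0]},
    {"jaw":1,"xyz":[0.008,0.0004,0],"dr":[0,0,0]},
  ],
)

```text
time_s: 17.75
tool_pos: [477.7, 4.3, -16.8]
ee_rot: [0.0, 1.0, 0.025, 0.0]
ft_force: [-0.2, 0.3, 0.3]
opening: -0.001
gripper_force: 0.0
```

Run:
```python
from h import *
s=arm.observe(); print(np.round(s["tool_pos"],1),np.round(s["ft_force"],1),s["opening"])
p=shot("wrist","w8.png")
im=np.array(p["pixels"]).max(axis=2); 
# rear edge of block top (z=28): scan columns near block centre
for y in (-10,0,15,20):
    xs=np.arange(455,500,.5); v=[im[tuple(proj(p,[x,y,28]).round().astype(int)[::-1])] for x in xs]; g=np.array(v,int); d=g[:-6]-g[6:]; print(y,xs[np.argmax(d)]+1.5,d.max())
```

```text
[477.7   4.3 -16.8] [-0.2  0.3  0.3] -0.0005522489743285466
-10 486.5 41
0 486.5 42
15 485.5 44
20 485.0 112
```

carry_out(
  series=[
    {"jaw":1,"xyz":[0.003,0.0002,0],"dr":[0,0,0]},
    {"jaw":1,"xyz":[0.003,0.0002,0],"dr":[0,0,0]},
  ],
)

```text
time_s: 18.0
tool_pos: [478.5, 4.4, -16.7]
ee_rot: [-0.0, 1.0, 0.025, -0.0]
ft_force: [-1.3, 0.5, 1.8]
opening: 0.0
gripper_force: 0.8
```

carry_out(
  series=[
    {"jaw":1,"xyz":[0.002,0.0001,0],"dr":[0,0,0]},
    {"jaw":1,"xyz":[0.002,0.0001,0],"dr":[0,0,0]},
  ],
)

```text
time_s: 18.2
tool_pos: [478.6, 4.4, -16.8]
ee_rot: [-0.0, 1.0, 0.025, -0.001]
ft_force: [-5.7, -1.6, 3.6]
opening: 0.005
gripper_force: 2.4
```

carry_out(
  series=[
    {"jaw":1,"xyz":[0.002,0.0001,0],"dr":[0,0,0]},
    {"jaw":1,"xyz":[0.002,0.0001,0],"dr":[0,0,0]},
  ],
)

```text
time_s: 18.4
tool_pos: [478.5, 4.4, -16.8]
ee_rot: [-0.0, 1.0, 0.025, -0.002]
ft_force: [-6.3, -1.6, 6.7]
opening: 0.006
gripper_force: 3.8
```

Block is home: 6 N resistance, with the TCP stalled at 478.5. Backing off, rising and going over the thumbscrew.

carry_out(
  series=[
    {"jaw":1,"xyz":[-0.03,-0.0015,0],"dr":[0,0,0]},
    {"jaw":0.7,"xyz":[-0.06,-0.003,0.06],"dr":[0,0,0]},
    {"jaw":0.4,"xyz":[-0.06,-0.003,0.16],"dr":[0,0,0]},
    {"jaw":0.4,"xyz":[-0.06,-0.003,0.25],"dr":[0,0,0]},
    {"jaw":0.4,"xyz":[-0.06,-0.003,0.25],"dr":[0,0,0]},
  ],
)

```text
time_s: 18.9
tool_pos: [453.6, 2.9, 112.4]
ee_rot: [-0.0, 1.0, 0.025, 0.004]
ft_force: [0.0, 1.1, -0.1]
opening: 0.3
gripper_force: 0.0
```

carry_out(
  series=[
    {"jaw":0.4,"xyz":[0.08,0.003,0],"dr":[0,0,0]},
    {"jaw":0.4,"xyz":[0.16,0.007,0],"dr":[0,0,0]},
    {"jaw":0.4,"xyz":[0.18,0.01,0],"dr":[0,0,0]},
    {"jaw":0.4,"xyz":[0.18,0.01,0],"dr":[0,0,0]},
  ],
)

```text
time_s: 19.3
tool_pos: [542.1, 8.2, 107.5]
ee_rot: [0.0, 1.0, 0.026, 0.0]
ft_force: [-1.8, 0.0, 0.0]
opening: 0.593
gripper_force: 0.0
```

Run:
```python
from h import *
s=arm.observe(); print(np.round(s["tool_pos"],1),np.round(s["ft_force"],1),np.round(s["moment"],2),s["opening"],s["joint_pos"].round(2))
p=shot("side"); 
for t,z in dict(thumbscrew_grip=69.5,clamp=0,graphite_block=6).items():
    for d in arm.place_of(t,p)[:2]: print(t,round(d["conf"],2),at(p,d["point"],z))
p=shot("wrist","w9.png")
for t,z in dict(thumbscrew_grip=69.5,clamp=0,clamp_stop=17,graphite_block=6).items():
    for d in arm.place_of(t,p)[:2]: print(t,round(d["conf"],2),at(p,d["point"],z))
```

```text
[542.1   8.2 107.5] [-1.8  0.   0. ] [-0.05  0.22 -0.  ] 0.5934464976518108 [-0.6   0.6   0.73  2.12 -0.66  0.66 -0.94]
thumbscrew_grip 0.6 [541.5  10.6]
clamp 0.89 [543.7   1.4]
graphite_block 0.9 [ 382.1 -243.7]
graphite_block 0.77 [526.8  27.6]
thumbscrew_grip 0.57 [541.4   6.1]
thumbscrew_grip 0.48 [529.8   5.7]
clamp 0.7 [539.1   5.6]
clamp 0.6 [518.7   3.3]
```

carry_out(
  series=[
    {"jaw":0.4,"xyz":[0,0,0],"dr":[0,0,0.09]},
    {"jaw":0.4,"xyz":[0,0,0],"dr":[0,0,0.18]},
    {"jaw":0.4,"xyz":[0,0,0],"dr":[0,0,0.27]},
    {"jaw":0.4,"xyz":[0,0,0],"dr":[0,0,0.36]},
    {"jaw":0.4,"xyz":[0,0,0],"dr":[0,0,0.45]},
  ],
)

```text
time_s: 20.25
tool_pos: [540.8, 8.1, 108.4]
ee_rot: [0.0, 0.928, 0.372, 0.0]
ft_force: [0.6, -0.4, 0.2]
opening: 0.597
gripper_force: 0.0
```

Run:
```python
from h import *
s=arm.observe(); print(np.round(s["tool_pos"],1),np.round(s["ee_rot"],3),s["opening"],s["joint_pos"].round(2))
```

```text
[540.8   8.1 108.4] [0.    0.928 0.372 0.   ] 0.597391370029502 [-0.48  0.54  0.52  2.12 -0.47  0.6  -0.43]
```

carry_out(
  series=[
    {"jaw":0.4,"xyz":[0.002,-0.0036,0],"dr":[0,0,0.095]},
    {"jaw":0.4,"xyz":[0.002,-0.0036,0],"dr":[0,0,0.19]},
    {"jaw":0.4,"xyz":[0.002,-0.0036,0],"dr":[0,0,0.285]},
    {"jaw":0.4,"xyz":[0.002,-0.0036,0],"dr":[0,0,0.38]},
    {"jaw":0.4,"xyz":[0.002,-0.0036,0],"dr":[0,0,0.47]},
  ],
)

```text
time_s: 20.75
tool_pos: [541.7, 6.2, 108.4]
ee_rot: [0.0, 0.731, 0.682, 0.0]
ft_force: [0.4, -0.8, -0.0]
opening: 0.597
gripper_force: 0.0
```

carry_out(
  series=[
    {"jaw":0.4,"xyz":[0,0,0],"dr":[0,0,0.095]},
    {"jaw":0.4,"xyz":[0,0,0],"dr":[0,0,0.19]},
    {"jaw":0.4,"xyz":[0,0,0],"dr":[0,0,0.285]},
    {"jaw":0.4,"xyz":[0,0,0],"dr":[0,0,0.38]},
    {"jaw":0.4,"xyz":[0,0,0],"dr":[0,0,0.47]},
  ],
)

```text
time_s: 21.25
tool_pos: [541.7, 6.1, 108.4]
ee_rot: [0.0, 0.436, 0.9, 0.0]
ft_force: [-0.5, -0.8, 0.1]
opening: 0.601
gripper_force: 0.0
```

carry_out(
  series=[
    {"jaw":0.4,"xyz":[0,0,0],"dr":[0,0,0.095]},
    {"jaw":0.4,"xyz":[0,0,0],"dr":[0,0,0.19]},
    {"jaw":0.4,"xyz":[0,0,0],"dr":[0,0,0.285]},
    {"jaw":0.4,"xyz":[0,0,0],"dr":[0,0,0.38]},
    {"jaw":0.4,"xyz":[0,0,0],"dr":[0,0,0.47]},
  ],
)

```text
time_s: 21.75
tool_pos: [541.7, 6.0, 108.4]
ee_rot: [0.0, 0.082, 0.997, -0.0]
ft_force: [0.1, -0.7, 0.3]
opening: 0.597
gripper_force: 0.0
```

Run:
```python
from h import *
s=arm.observe(); print(s["time_s"],np.round(s["tool_pos"],1),np.round(s["ee_rot"],3),s["opening"],s["joint_pos"].round(2),np.round(s["moment"],3))
for n in("wrist","top"):
  p=shot(n)
  for t,z in dict(thumbscrew_grip=69.5,clamp=0,graphite_block=6).items():
    for d in arm.place_of(t,p)[:2]: print(n,t,round(d["conf"],2),at(p,d["point"],z))
```

```text
21.75 [541.7   6.  108.4] [ 0.     0.082  0.997 -0.   ] 0.5969235742566782 [-0.02  0.49 -0.14  2.09  0.12  0.57  1.17] [-0.016  0.005 -0.042]
wrist thumbscrew_grip 0.87 [543.6   5.3]
wrist clamp 0.7 [544.2   6.8]
wrist graphite_block 0.93 [517.8   4.9]
wrist graphite_block 0.65 [ 389.4 -236.7]
top clamp 0.6 [536.7  -1.6]
top graphite_block 0.4 [ 383.9 -242.8]
```

carry_out(
  series=[
    {"jaw":0.4,"xyz":[0.001,0,-0.06],"dr":[0,0,0]},
    {"jaw":0.4,"xyz":[0.001,0,-0.11],"dr":[0,0,0]},
    {"jaw":0.4,"xyz":[0.001,0,-0.14],"dr":[0,0,0]},
    {"jaw":0.4,"xyz":[0.001,0,-0.15],"dr":[0,0,0]},
    {"jaw":0.4,"xyz":[0.001,0,-0.155],"dr":[0,0,0]},
  ],
)

```text
time_s: 22.65
tool_pos: [542.3, 6.4, 30.5]
ee_rot: [-0.0, 0.085, 0.996, -0.0]
ft_force: [-0.4, 0.0, 0.6]
opening: 0.603
gripper_force: 0.0
```

carry_out(
  series=[
    {"jaw":1,"xyz":[0,0,0],"dr":[0,0,0]},
    {"jaw":1,"xyz":[0,0,0],"dr":[0,0,0]},
    {"jaw":1,"xyz":[0,0,0],"dr":[0,0,0]},
    {"jaw":1,"xyz":[0,0,0],"dr":[0,0,0]},
    {"jaw":1,"xyz":[0,0,0],"dr":[0,0,0]},
  ],
  grip_force=35,
)

```text
time_s: 23.15
tool_pos: [543.1, 7.5, 31.4]
ee_rot: [0.001, 0.084, 0.996, 0.001]
ft_force: [-0.5, 5.0, 5.0]
opening: 0.31
gripper_force: 35.0
```

Run:
```python
from h import *
s=arm.observe(); print(s["time_s"],np.round(s["tool_pos"],1),np.round(s["ft_force"],1),s["opening"],s["gripper_force"],np.round(s["moment"],3))
```

```text
23.15 [543.1   7.5  31.4] [-0.5  5.   5. ] 0.309516486588836 35.00121739518363 [ 1.155  0.09  -0.065]
```

carry_out(
  series=[
    {"jaw":1,"xyz":[0.001,0.0026,0],"dr":[0,0,0]},
    {"jaw":1,"xyz":[0.001,0.0026,0],"dr":[0,0,0]},
    {"jaw":1,"xyz":[0.001,0.0026,0],"dr":[0,0,-0.05]},
    {"jaw":1,"xyz":[0.001,0.0026,0],"dr":[0,0,-0.1]},
    {"jaw":1,"xyz":[0.001,0.0026,0],"dr":[0,0,-0.15]},
  ],
  grip_force=45,
)

```text
time_s: 23.65
tool_pos: [543.0, 7.5, 31.4]
ee_rot: [0.0, 0.202, 0.979, 0.0]
ft_force: [-0.7, 1.2, 7.2]
opening: 0.308
gripper_force: 45.0
```

```bash
cat > st.py <<'E'
from h import *
for i in range(4):
    s=arm.observe(); q=s["ee_rot"]
    if i in(0,3): print(s["time_s"],np.round(s["tool_pos"],1),np.round(s["ft_force"],1),round(float(s["opening"]),3),"mom",np.round(s["moment"],3),"yaw",np.rad2deg(2*np.arctan2(q[2],q[1])-np.pi/2).round(2),"j7",s["joint_pos"][6].round(2))
    if i<3: arm.camera("side")
E
python3 st.py
```

```text
23.65 [543.    7.5  31.4] [-0.7  1.2  7.2] 0.308 mom [0.358 0.296 0.194] yaw 66.64 j7 0.98
23.8 [543.1   7.5  31.4] [-0.7  0.3  9.1] 0.313 mom [0.367 0.28  0.015] yaw 66.76 j7 0.98
```

carry_out(
  series=[
    {"jaw":1,"xyz":[0,0,-0.001],"dr":[0,0,-0.05]},
    {"jaw":1,"xyz":[0,0,-0.001],"dr":[0,0,-0.1]},
    {"jaw":1,"xyz":[0,0,-0.001],"dr":[0,0,-0.15]},
    {"jaw":1,"xyz":[0,0,-0.001],"dr":[0,0,-0.2]},
    {"jaw":1,"xyz":[0,0,-0.001],"dr":[0,0,-0.25]},
  ],
)

```text
time_s: 24.3
tool_pos: [543.0, 7.4, 31.3]
ee_rot: [0.0, 0.39, 0.921, 0.0]
ft_force: [-2.1, 1.9, 13.3]
opening: 0.309
gripper_force: 45.0
```

```bash
cat > s1.py <<'E'
from h import *
s=arm.observe(); q=s["ee_rot"]
print(s["time_s"],np.round(s["tool_pos"],1),np.round(s["ft_force"],1),round(float(s["opening"]),3),"mom",np.round(s["moment"],3),"yaw",np.rad2deg(2*np.arctan2(q[2],q[1])-np.pi/2).round(2),"j",s["joint_pos"].round(2),"tau7",s["tau"][6].round(3))
E
python3 s1.py
```

```text
24.3 [543.    7.4  31.3] [-2.1  1.9 13.3] 0.309 mom [0.231 0.654 0.192] yaw 44.13 j [-0.16  0.62  0.06  2.14 -0.09  0.38  0.74] tau7 0.54
```

carry_out(
  series=[
    {"jaw":1,"xyz":[0,0,-0.001],"dr":[0,0,-0.05]},
    {"jaw":1,"xyz":[0,0,-0.001],"dr":[0,0,-0.1]},
    {"jaw":1,"xyz":[0,0,-0.001],"dr":[0,0,-0.15]},
    {"jaw":1,"xyz":[0,0,-0.001],"dr":[0,0,-0.2]},
    {"jaw":1,"xyz":[0,0,-0.001],"dr":[0,0,-0.25]},
  ],
)

```text
time_s: 24.8
tool_pos: [543.0, 7.3, 31.3]
ee_rot: [0.0, 0.562, 0.827, 0.0]
ft_force: [-3.7, 1.1, 20.4]
opening: 0.311
gripper_force: 45.0
```

```bash
python3 s1.py
```

```text
24.8 [543.    7.3  31.3] [-3.7  1.1 20.4] 0.311 mom [0.157 1.008 0.213] yaw 21.62 j [-0.22  0.62  0.15  2.15 -0.24  0.39  0.5 ] tau7 0.537
```

carry_out(
  series=[
    {"jaw":1,"xyz":[0,0,0.003],"dr":[0,0,-0.05]},
    {"jaw":1,"xyz":[0,0,0.003],"dr":[0,0,-0.1]},
    {"jaw":1,"xyz":[0,0,0.003],"dr":[0,0,-0.15]},
    {"jaw":1,"xyz":[0,0,0.003],"dr":[0,0,-0.2]},
    {"jaw":1,"xyz":[0,0,0.003],"dr":[0,0,-0.25]},
  ],
)

```text
time_s: 25.3
tool_pos: [542.8, 7.3, 31.5]
ee_rot: [0.0, 0.712, 0.702, -0.0]
ft_force: [0.7, 0.5, 0.8]
opening: 0.307
gripper_force: 45.0
```

```bash
python3 s1.py
```

```text
25.3 [542.8   7.3  31.5] [0.7 0.5 0.8] 0.307 mom [0.105 0.142 0.254] yaw -0.86 j [-0.29  0.63  0.25  2.15 -0.38  0.4   0.26] tau7 0.548
```

carry_out(
  series=[
    {"jaw":1,"xyz":[0,0,0],"dr":[0,0,-0.05]},
    {"jaw":1,"xyz":[0,0,0],"dr":[0,0,-0.1]},
    {"jaw":1,"xyz":[0,0,0],"dr":[0,0,-0.15]},
    {"jaw":1,"xyz":[0,0,0],"dr":[0,0,-0.2]},
    {"jaw":1,"xyz":[0,0,0],"dr":[0,0,-0.25]},
  ],
)

```text
time_s: 25.8
tool_pos: [542.8, 7.3, 31.5]
ee_rot: [-0.0, 0.836, 0.549, -0.0]
ft_force: [-0.3, 1.1, 1.6]
opening: 0.314
gripper_force: 45.0
```

```bash
python3 s1.py
```

```text
25.8 [542.8   7.3  31.5] [-0.3  1.1  1.6] 0.314 mom [0.032 0.246 0.275] yaw -23.37 j [-0.36  0.65  0.35  2.16 -0.53  0.42  0.01] tau7 0.518
```

carry_out(
  series=[
    {"jaw":1,"xyz":[0,0,0],"dr":[0,0,-0.05]},
    {"jaw":1,"xyz":[0,0,0],"dr":[0,0,-0.1]},
    {"jaw":1,"xyz":[0,0,0],"dr":[0,0,-0.15]},
    {"jaw":1,"xyz":[0,0,0],"dr":[0,0,-0.2]},
  ],
)

```text
time_s: 26.2
tool_pos: [542.7, 7.4, 31.6]
ee_rot: [-0.0, 0.911, 0.412, -0.0]
ft_force: [-0.3, 0.9, 3.6]
opening: 0.309
gripper_force: 45.0
```

```bash
python3 s1.py
```

```text
26.2 [542.7   7.4  31.6] [-0.3  0.9  3.6] 0.309 mom [0.111 0.339 0.419] yaw -41.36 j [-0.41  0.66  0.44  2.16 -0.64  0.45 -0.19] tau7 0.493
```

carry_out(
  series=[
    {"jaw":1,"xyz":[0,0,0],"dr":[0,0,-0.025]},
    {"jaw":1,"xyz":[0,0,0],"dr":[0,0,-0.05]},
  ],
)

```text
time_s: 26.4
tool_pos: [542.7, 7.4, 31.5]
ee_rot: [-0.0, 0.926, 0.377, -0.0]
ft_force: [-1.0, 0.4, 6.1]
opening: 0.31
gripper_force: 45.0
```

```bash
python3 s1.py
```

```text
26.4 [542.7   7.4  31.5] [-1.   0.4  6.1] 0.31 mom [-0.025  0.503  0.403] yaw -45.74 j [-0.42  0.67  0.46  2.16 -0.67  0.46 -0.24] tau7 0.035
```

carry_out(
  series=[
    {"jaw":1,"xyz":[0,0,0],"dr":[0,0,-0.02]},
    {"jaw":1,"xyz":[0,0,0],"dr":[0,0,-0.04]},
  ],
)

```text
time_s: 26.6
tool_pos: [542.7, 7.4, 31.6]
ee_rot: [-0.0, 0.938, 0.348, -0.0]
ft_force: [-0.7, 0.5, 5.7]
opening: 0.31
gripper_force: 45.0
```

```bash
python3 s1.py; python3 s1.py; python3 st.py
```

```text
26.6 [542.7   7.4  31.6] [-0.7  0.5  5.7] 0.31 mom [0.052 0.468 0.366] yaw -49.33 j [-0.43  0.67  0.47  2.16 -0.69  0.46 -0.28] tau7 -0.034
26.6 [542.7   7.4  31.6] [-0.7  0.5  5.7] 0.31 mom [0.052 0.468 0.366] yaw -49.33 j [-0.43  0.67  0.47  2.16 -0.69  0.46 -0.28] tau7 -0.034
26.6 [542.7   7.4  31.6] [-0.7  0.5  5.7] 0.31 mom [0.052 0.468 0.366] yaw -49.33 j7 -0.28
26.75 [542.7   7.4  31.6] [-0.8  0.6  5.9] 0.307 mom [0.064 0.429 0.304] yaw -49.28 j7 -0.28
```

carry_out(
  series=[
    {"jaw":1,"xyz":[0,0,0],"dr":[0,0,-0.05]},
    {"jaw":1,"xyz":[0,0,0],"dr":[0,0,-0.1]},
  ],
)

```text
time_s: 26.95
tool_pos: [542.7, 7.4, 31.6]
ee_rot: [-0.0, 0.962, 0.272, -0.0]
ft_force: [-2.1, 0.5, 5.8]
opening: 0.308
gripper_force: 45.0
```

```bash
python3 st.py
```

```text
26.95 [542.7   7.4  31.6] [-2.1  0.5  5.8] 0.308 mom [0.129 0.573 0.447] yaw -58.43 j7 -0.39
27.1 [542.7   7.4  31.6] [-1.4  0.7  7. ] 0.312 mom [0.109 0.584 0.179] yaw -58.31 j7 -0.38
```

Torque has risen about 0.18–0.2 N m over free turning, so the pad is snug. Releasing and rising clear.

carry_out(
  series=[
    {"jaw":0.4,"xyz":[0,0,0],"dr":[0,0,0]},
    {"jaw":0.4,"xyz":[0,0,0],"dr":[0,0,0]},
    {"jaw":0.4,"xyz":[0,0,0],"dr":[0,0,0]},
    {"jaw":0.4,"xyz":[0,0,0],"dr":[0,0,0]},
    {"jaw":0.4,"xyz":[0,0,0],"dr":[0,0,0]},
  ],
)

```text
time_s: 27.6
tool_pos: [542.9, 7.5, 31.2]
ee_rot: [0.0, 0.962, 0.273, -0.0]
ft_force: [0.2, -0.4, 0.1]
opening: 0.601
gripper_force: 0.0
```

carry_out(
  series=[
    {"jaw":0.4,"xyz":[0,0,0.03],"dr":[0,0,0]},
    {"jaw":0.4,"xyz":[0,0,0.1],"dr":[0,0,0]},
    {"jaw":0.4,"xyz":[0,0,0.2],"dr":[0,0,0]},
    {"jaw":0.4,"xyz":[0,0,0.25],"dr":[0,0,0]},
    {"jaw":0.4,"xyz":[0,0,0.25],"dr":[0,0,0]},
  ],
)

```text
time_s: 28.1
tool_pos: [544.7, 7.4, 159.4]
ee_rot: [0.0, 0.962, 0.273, 0.003]
ft_force: [-0.8, -0.1, -0.3]
opening: 0.599
gripper_force: 0.0
```

Run:
```python
from h import *
s=arm.observe(); print(s["time_s"],np.round(s["tool_pos"],1),np.round(s["ft_force"],1),s["opening"],np.round(s["moment"],3))
p=shot("wrist","w10.png"); im=np.array(p["pixels"]).max(axis=2)
for t,z in dict(thumbscrew_grip=69.5,clamp=0,clamp_stop=17,graphite_block=6).items():
    for d in arm.place_of(t,p)[:2]: print(t,round(d["conf"],2),at(p,d["point"],z))
for y in (-15,-5,10,20):
    xs=np.arange(465,510,.5); v=[im[tuple(proj(p,[x,y,28]).round().astype(int)[::-1])] for x in xs]; g=np.array(v,int); d=g[:-6]-g[6:]; print(y,xs[np.argmax(d)]+1.5,d.max())
```

```text
28.1 [544.7   7.4 159.4] [-0.8 -0.1 -0.3] 0.5992958818883476 [-0.006  0.164  0.004]
thumbscrew_grip 0.89 [541.    6.6]
clamp 0.97 [542.9   3.2]
graphite_block 0.9 [522.7   7.1]
graphite_block 0.66 [ 389.  -243.8]
-15 488.0 195
-5 487.0 113
10 486.5 106
20 487.0 113
```

```bash
python3 -c "
from cell import arm
print(arm.sign_off())"
```

```text
the job is handed in; nothing more can be done
None
```

The graphite block is home in the clamp and the job is handed in at about 28 s of the 72 s. No verdict came back: the pad force, roughly 35–50 N, is inferred from a torque rise of about 0.2 N m, and the bystanders were left untouched.

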